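# Load a test cartridge under the spring flap of a clinic reader

## Task

Load the test cartridge into the reader: with one fingertip press down the long press plate of the spring-closed flap and keep it held open while another fingertip of the same hand pushes the cartridge along its channel, under the flap, until it is fully home against the stop. Then let the flap close over it and take the hand away. Push only: do not lift the cartridge off the channel, and leave the bottles, carton and tape roll standing where they are.

Things in the scene. Friction and masses are not known exactly. Their poses are not given: they have to be found in the camera images.
- mouth (a point): Fixed white plastic reader with a level channel along a narrow grey deck (44 mm wide). This point: channel floor (30 mm above the counter), middle of its width, at the entrance under the flap. x: level, along the channel, the way in; y: level, left; z: up. The deck starts at x = -175 mm. Rails 4 mm high stand at y = +-15 to +-19 mm along it; between them, only the cartridge.
- stop (a point): End of the channel, on its floor, mid-width, 54 mm beyond the entrance: the upright wall that the cartridge must reach. Axes as at the mouth. The wall is the face of the reader's housing, top 62 mm above the counter. A lower part of the housing (top 50 mm above the counter) lies right of the channel, 45 to 125 mm from its middle, from 20 mm before to 54 mm past the entrance.
- flap (a joint): Turn of the spring-closed grey flap, rad: 0 shut, grows as it opens, stop at 1.1. From about 0.45 the cartridge passes under. One rigid piece: the cover over the channel, right of its shaft, and the press plate, left of it. Pressing the plate down raises the cover. The spring takes 0.08 N m to start, 0.2 N m at 0.8 rad (about 3 to 4 N at 60 mm from the shaft); let go, it springs shut by itself.
- shaft (a point): On the axis of the flap's level steel shaft (8 mm thick, parallel to the channel), beside the entrance: 33 mm left of the channel's middle, 26 mm above its floor. Axes as at the mouth; the shaft runs from x = -168 to +51 mm of here. The cover, 50 mm wide and 50 mm long, starts at the entrance plane and goes inward; the press plate lies wholly before the entrance, x = -162 to -6 mm.
- cover_wall (a point): Middle of the lower edge of the cover's front wall (3 mm thick, across the entrance), over the channel's middle. Shut, it hangs 14 mm above the channel floor: the cartridge's tall body cannot pass, its low tail can. Moves with the flap.
- press_plate (a point): On the press plate's upper face, 60 mm out from the shaft, midway along its 156 mm length. Flat ribbed plate, 3 mm thick, from the shaft to 80 mm out, rising outward at 25 degrees when shut. Shut, this point is 51 mm above the channel floor, 87 mm left of the channel's middle, 84 mm before the entrance. A fingertip may slide along it while pressing. Moves with the flap.
- tail_end (a point): Middle of the cartridge's rear end face, 6 mm above its underside: the face to push. From here a low tail 38 mm long, 24 wide, 12 high, then the tall body 45 mm long, 26 wide, 22 high. x: from tail to body; z: up. At the start 95 to 120 mm before the entrance. Home, the body's front against the stop, this face is 29 mm before the entrance, still outside the flap.
- pill_bottle: Small white closed jar, 48 mm diameter, 85 mm high, loose bystander; origin in the middle of its underside.
- disinfectant: Green bottle with a red cap, 68 mm diameter, 160 mm high, loose bystander; origin in the middle of its underside.
- carton: Plain cardboard carton 75 x 110 x 50 mm, loose bystander; origin in the middle of its underside.
- tape_roll: Roll of paper tape lying flat, 68 mm outside diameter, 22 mm high, loose bystander; origin in the middle of its underside.
- cartridge: The loose test cartridge as a whole (see its tail end); origin in the middle of its underside, 41.5 mm ahead of the tail's end face; x from tail to body, z up.
Not all that is in view belongs to the job. What is shaped like the cartridge but brown or yellow is not meant.

How it is judged:
On the way, in this order (a step that is already met when the one before it is completed fails the run):
1. a finger holds the flap open while the cartridge is still outside (value of joint flap above 0.35 rad and contact force between the fingers and flap above 0.2 N and x of tail_end in the frame of mouth below -0.08 m), for 0.1 s.
2. with the flap held open by a finger, a finger pushes the cartridge in under it (value of joint flap above 0.35 rad and contact force between the fingers and flap above 0.2 N and contact force between the fingers and cartridge above 0.05 N and x of tail_end in the frame of mouth above -0.07 m), for 0.02 s.
3. the cartridge is home while a finger still holds the flap open (value of joint flap above 0.35 rad and contact force between the fingers and flap above 0.2 N and x of tail_end in the frame of mouth above -0.0335 m), for 0.05 s.
At the end, for the whole second after the job is handed in: The cartridge lies flat in the channel within 4.5 mm of the stop, at rest, with the flap shut over it (joint under 0.08 rad) (x of tail_end in the frame of mouth above -0.0335 m and value of joint flap below 0.08 rad and z of tail_end in the frame of mouth between 0.003 and 0.009 m and angle between tail_end's own z axis and vertical below 0.08 rad and linear speed of cartridge below 0.01 m/s and angular speed of cartridge below 0.1 rad/s); the robot touches nothing.
It fails at once if the cartridge is lifted more than 10 mm off the channel floor, or tipped (z of tail_end in the frame of mouth above 0.016 m or angle between tail_end's own z axis and vertical above 0.3 rad).
It fails at once if a bystander is moved more than 25 mm or knocked over (pill bottle) (distance of pill_bottle from where it was at the start of the episode above 0.025 m or angle between pill_bottle's own z axis and vertical above 0.3 rad).
It fails at once if a bystander is moved more than 25 mm or knocked over (disinfectant) (distance of disinfectant from where it was at the start of the episode above 0.025 m or angle between disinfectant's own z axis and vertical above 0.3 rad).
It fails at once if a bystander is moved more than 25 mm or knocked over (carton) (distance of carton from where it was at the start of the episode above 0.025 m or angle between carton's own z axis and vertical above 0.3 rad).
It fails at once if a bystander is moved more than 25 mm or knocked over (tape roll) (distance of tape_roll from where it was at the start of the episode above 0.025 m or angle between tape_roll's own z axis and vertical above 0.3 rad).
It also fails if it takes over 38 s, if anything falls off the work surface, if the arm or the gripper's body presses on something with over 40 N, if the wrist force passes 120 N, or if a joint passes its speed limit or range.

## Robot

A 7-joint arm with a two-finger parallel gripper is mounted at the origin on the work surface. World frame = base frame: x ahead of the robot, y to its left, z up, the work surface at z = 0. Lengths are in m, angles in rad, forces in N, time in s.
With the tool pointing down it reaches from about 0.35 to 0.775 m from the base axis. Payload 3.1 kg.
Tool frame: the origin (TCP) lies midway between the tips of the shut fingers; the grasp point (between the pads) lies robot.grip_point_offset behind it (robot.grip_point_offset is the distance from the TCP to the grasp point, in m); z points along the fingers, y is the direction in which the jaws open and shut (so a half turn about z gives the same grasp; the last joint's range is limited). The gripper opens to 85 mm and grips with 20 to 120 N. Pads are 22 mm wide; open, the fingers measure 114 mm over their backs; the gripper's body (76 mm by 85 mm) begins 54 mm behind the grasp point. The pads swing forward as they close: fully open they stand 13 mm farther back than shut.
Start: joints at [1.207, 0.311, 0.014, 1.512, -0.004, 1.319, -0.027], TCP at [0.174, -0.522, 0.231] pointing down, gripper open.
Joint ranges: [-2.7, 2.7], [-0.3, 1.91], [-1.27, 1.3], [0.12, 2.57], [-1.44, 4.58], [0.2, 2.03], [-3.05, 3.05]. Speed limits (rad/s): [2.79, 2.79, 3.14, 3.14, 3.14, 3.14, 3.14].

## Interface

Orientations are given as a unit quaternion [x, y, z, w].
In Python, from cell import robot, eyes, ticket, boxes_of, landmark_of gives the robot as it stands.
- The arm moves only by the tool drive_tool, never from a script. Its argument "commands" is a list that holds one entry, the list of rows, each a list of 7 numbers: the turn, a rotation vector about the tool's x, y, z in rad, then the shift along the tool's x, y, z in units of 30 mm (1.0 is 30 mm), then the opening, from 0 (shut) to 1 (fully open). In form: [[[wx, wy, wz, dx, dy, dz, fingers], ...]]. A call has 1 to 8 rows; each row shifts and turns the pose as measured when the row begins, along the tool's axes as they then stand; what a row does not reach is not made up. A row lasts 1/8 s, in which the tool goes at most 62.5 mm and 10.7 degrees, less where a joint would pass 70% of its speed; a pose out of reach is approached as far as the arm can. A call is refused whole if a number of a shift passes 1 or a number of a turn 0.188, either way. A call with a gripper value outside its range is refused whole. The fingers move at their own pace and stop on an object; "grip_force" is the grip in N (left out, the last holds). Time passes only in rows, so rows that do not move let the fingers close. It gives the time, the measured TCP pose, the force and the opening at its end, in the units of the state.
- robot.state(): the state, without advancing time (a new reading comes with each control period).
- eyes.snapshot(name): name is "side" or "top" or "wrist"; returns a dict with "image" (480x640x3 uint8, blue, green, red), "range_z" (480x640 float32, m along the optical axis (not along the pixel's ray), 0 where there is no reading), "K" (3x3 intrinsics, pixels), "D" ([k1, k2, p1, p2, k3] as OpenCV has them; the pictures are not rectified), "T" (4x4, takes a point from camera to world coordinates); the wrist camera has in their place "hand_eye" (4x4, takes a point from camera to tool coordinates, whose origin is the TCP and whose axes are the flange's). Camera axes: x right, y down, z forward; pixel columns grow to the right and rows downward; lengths in m; the calibration is good to about 2 mm. A picture is of the moment at which its call begins: read the wrist's pose just before it.
- ticket.hand_in(): hands the job in, once; it reports no verdict.
Trained networks look in a picture, given as the dict that the camera call returned (one of the last four; its "shot" number tells which), for a name from the list of things; names that differ only in an ending like _2 or _b are one class to them, and where a whole thing is asked for, a point or a joint stands for the part that bears it (a point fixed in the world has none). Each returns a list of dicts, best first, with "p" (0 to 1); they miss things now and then, are a little off and sometimes report something else, mostly with a low value. They report only what shows in the picture. A call takes as long as a camera call. They do not tell look-alikes from the thing itself.
- boxes_of(thing, picture): "point" ([x, y, z] in m, in world coordinates, good to about 4 mm: the middle of the surface that is visible of it).
- landmark_of(thing, picture): "point" ([x, y, z] in m, in world coordinates, good to about 4 mm: a listed point, or the origin of a listed thing).
The state is a dict: "time_s": time; "joints": joint angles; "qd": joint speeds; "joint_torque": joint torques, N m; "eef_pos": TCP position; "ee_rot": TCP orientation; "contact_force": force on the tool from outside, world axes, zero at the start; "moment": the same for the moment, N m; "gripper_width": finger opening in m.
Only numpy, scipy, OpenCV 4.12 (cv2) and the standard library are available. Lean on these libraries where they do the work, as an engineer would, in place of code of your own. Each camera call takes 0.05 s, during which the arm holds its last target.

## Working session

There is one attempt and no reset: what is moved stays moved. The work goes in short steps, Python scripts to look and compute and a tool call to move; the robot and the scene stay as the last step left them, time stands still between calls to the robot, and variables do not carry over. Pictures are saved under pics/ and viewed, and the job is handed in when it is done.

Besides the shell and the picture viewer there is one more tool, called after "Request:" in YAML: its name, and indented under it one key for each argument. drive_tool: Moves the arm, as the interface text tells. Its arguments: {"type":"object","properties":{"commands":{"type":"array"},"grip_force":{"type":"number"}},"required":["commands"]}

```bash
mkdir -p pics; ls; python3 - <<'E'
from cell import robot, eyes, landmark_of, boxes_of
import cv2
print(robot.state(), robot.grip_point_offset)
for n in ["side","top"]:
    s=eyes.snapshot(n); cv2.imwrite(f"pics/{n}0.png",s["image"])
    print(n,s["T"].round(3).tolist(),s["K"].tolist())
    for t in ["mouth","stop","shaft","press_plate","cover_wall","tail_end","cartridge","flap","pill_bottle","disinfectant","carton","tape_roll"]:
        try:
            print(t,[(r["p"],[round(float(v),4) for v in r["point"]]) for r in landmark_of(t,s)][:4])
        except Exception as e: print(t,e)
E
```

```text
pics
{'time_s': 0.0, 'joints': array([ 1.20729224,  0.31174859,  0.01399823,  1.51308298, -0.00441212,
        1.31916168, -0.02716927]), 'qd': array([4.37240947e-05, 5.68382354e-04, 1.64378620e-04, 5.59466066e-04,
       2.30912011e-05, 1.29434360e-03, 1.30228443e-04]), 'joint_torque': array([ 2.96780559e-05, -3.79912984e+01,  1.46119734e-01, -2.30589455e+01,
        1.22714310e-02,  1.36047605e-02,  4.49139307e-06]), 'eef_pos': array([ 0.17373477, -0.52107111,  0.23019802]), 'ee_rot': array([ 9.87074591e-01,  1.60257131e-01, -2.32821966e-04, -1.16175604e-03]), 'contact_force': array([0.26591077, 0.0732112 , 0.07027552]), 'moment': array([-0.0047468 , -0.02376412, -0.03976678]), 'gripper_width': 0.08572784612367651} 0.0187
side [[0.974, -0.105, 0.203, 0.349], [-0.228, -0.495, 0.839, -0.809], [0.013, -0.863, -0.506, 0.569], [0.0, 0.0, 0.0, 1.0]] [[500.9860149959601, 0.0, 321.9055564373142], [0.0, 500.9860149959601, 233.98410181577725], [0.0, 0.0, 1.0]]
mouth [(0.66, [0.6296, -0.0309, 0.0291])]
stop [(0.91, [0.6811, -0.0169, 0.0288]), (0.18, [0.5687, -0.0452, 0.0258])]
shaft [(0.63, [
[... 1144 characters left out ...]
 [0.6312, -0.0331, 0.0408])]
tail_end [(0.92, [0.3964, -0.0977, 0.0063]), (0.77, [0.5894, -0.1844, 0.0069]), (0.66, [0.5304, -0.06, 0.0351]), (0.58, [0.6245, 0.0074, 0.0557])]
cartridge [(0.95, [0.3571, -0.0821, 0.0012]), (0.73, [0.5706, -0.0458, 0.0327]), (0.67, [0.5505, -0.1944, 0.0009])]
flap it knows: carton, cartridge, cover_wall, disinfectant, mouth, pill_bottle, press_plate, shaft, stop, tail_end, tape_roll
pill_bottle [(0.62, [0.6305, -0.363, -0.003])]
disinfectant [(0.78, [0.5137, -0.3653, 0.0003])]
carton [(0.69, [0.6415, 0.3666, 0.0027]), (0.5, [0.5187, 0.3578, -0.001]), (0.19, [0.531, -0.0554, 0.0325]), (0.15, [0.525, 0.0308, 0.0815])]
tape_roll [(0.9, [0.5169, 0.3553, -0.0005])]
```

View pics/side0.png

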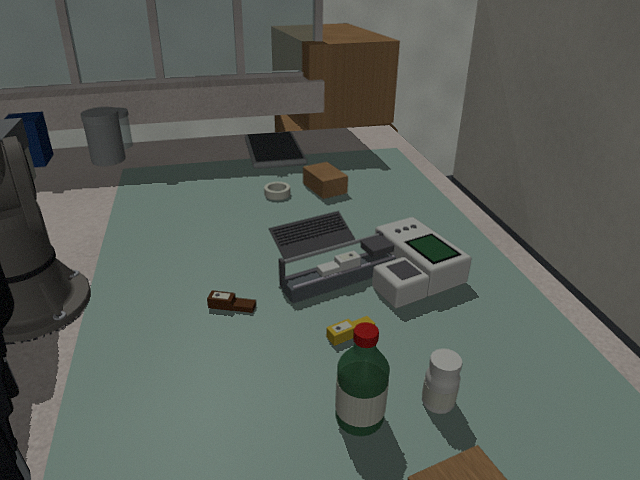

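View pics/top0.png

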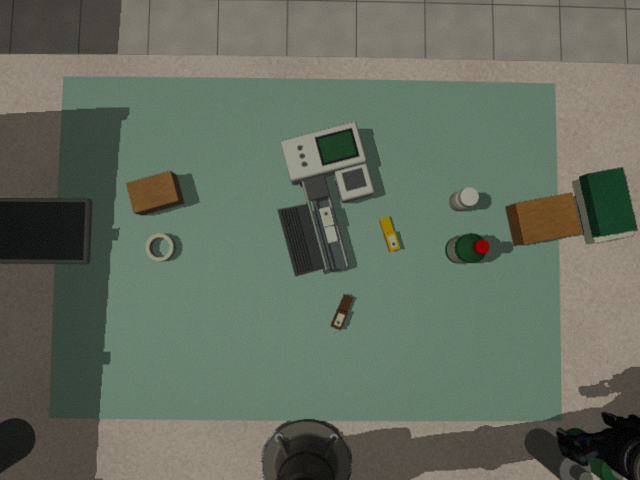

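```bash
cat > h.py <<'E'
import numpy as np, cv2
from cell import robot, eyes, landmark_of, boxes_of
from scipy.optimize import least_squares
from scipy.spatial.transform import Rotation as R
MODEL={"mouth":(0,0,0),"stop":(.054,0,0),"shaft":(0,.033,.026),"press_plate":(-.084,.087,.051),"cover_wall":(0.0015,0,.014)}
def cloud(s,T):
    z=s["range_z"]; v,u=np.nonzero(z>0)
    p=cv2.undistortPoints(np.stack([u,v],1).astype(np.float32)[:,None],s["K"],s["D"])[:,0]
    P=np.c_[p*z[v,u][:,None],z[v,u]]
    return P@T[:3,:3].T+T[:3,3],u,v
def Tw(st):
    T=np.eye(4);T[:3,:3]=R.from_quat(st["ee_rot"]).as_matrix();T[:3,3]=st["eef_pos"];return T
def fit(obs):
    f=lambda q:np.concatenate([w*(np.array(p[:2])-q[:2]-np.array([[np.cos(q[2]),-np.sin(q[2])],[np.sin(q[2]),np.cos(q[2])]])@np.array(MODEL[n][:2])) for n,p,w in obs])
    r=least_squares(f,[.63,-.03,.29],loss='soft_l1',f_scale=.003)
    return r.x,f(r.x).reshape(-1,2)
def toM(P,q):
    c,s=np.cos(q[2]),np.sin(q[2]);P=np.atleast_2d(P)
    d=P[:,:2]-q[:2];return np.c_[c*d[:,0]+s*d[:,1],-s*d[:,0]+c*d[:,1],P[:,2]-.03]
E
python3 - <<'E'
from h import *
obs=[];tails=[]
for n in ["side","top","side","top"]:
    s=eyes.snapshot(n)
    for t in MODEL:
        for r in landmark_of(t,s)[:1]: obs.append((t,r["point"],1))
    tails.append([r["point"] for r in landmark_of("tail_end",s) if r["point"][2]>.02 and r["point"][2]<.045])
    P,u,v=cloud(s,s["T"])
    np.save(f"pc_{n}.npy",np.c_[P,u,v])
q,res=fit(obs);print(q,np.degrees(q[2]));
for o,r in zip(obs,res):print(o[0],(r*1000).round(1))
for t in tails:
  for x in t: print(toM(x,q))
s=eyes.snapshot("wrist");print(s["hand_eye"].round(4));print(s["K"]);cv2.imwrite("pics/w0.png",s["image"])
P,u,v=cloud(s,s["hand_eye"]);m=(abs(P[:,1])<.08)&(P[:,2]<.03)
print(m.sum(),P[m].min(0),P[m].max(0))
for i in range(-70,70,10):
  k=m&(P[:,1]*1000>=i)&(P[:,1]*1000<i+10)
  if k.sum(): print(i,k.sum(),P[k].min(0).round(4),P[k].max(0).round(4))
E
```

```text
[ 0.630864   -0.02990548  0.2684985 ] 15.383831079294099
mouth [ 2.4 -4.9]
stop [-1.1 -1.6]
shaft [2.1 3.9]
press_plate [-2.5  0.9]
cover_wall [-1.7 -1.8]
mouth [3.6 0.4]
stop [-2.4 -2.5]
shaft [1.6 6. ]
press_plate [ 1.2 -1.7]
cover_wall [-1.2  0.6]
stop [-0.  -0.5]
shaft [1.7 1.6]
press_plate [-3.6  0. ]
cover_wall [1.  0.4]
mouth [-0.3 -1. ]
stop [-0.8  2.2]
shaft [1.7 5.3]
press_plate [ 0.2 -0.9]
cover_wall [-2.  -2.4]
[[-0.10610087  0.00212862  0.0055    ]]
[[-0.10311194  0.00130624  0.0042    ]]
[[-0.10441129  0.0007303   0.0024    ]]
[[-0.10510761  0.00309992  0.0042    ]]
[[ 1.000e-03 -9.646e-01 -2.636e-01  6.590e-02]
 [ 1.000e+00  9.000e-04  4.000e-04 -4.000e-04]
 [-2.000e-04 -2.636e-01  9.646e-01 -1.429e-01]
 [ 0.000e+00  0.000e+00  0.000e+00  1.000e+00]]
[[421.89162058   0.         320.36424563]
 [  0.         421.89162058 239.63105353]
 [  0.           0.           1.        ]]
60230 [-0.01358712 -0.07343317 -0.09787757] [ 0.02079954  0.07288289 -0.01267901]
-70 5480 [-0.0136 -0.07   -0.0808] [ 0.0137 -0.06   -0.0548]
-60 4175 [-0.0132 -0.06   -0.0816] [ 0.0136 -0.05   -0.0196]
-50 6669 [-0.0122 -0.05   -0.0805] [ 0.017  -0.04   -0.0127]
-40 3377 [ 0.0018 -0.04   -0.0921] [ 0.0177 -0.03   -0.0622]
-30 3946 [ 0.0086 -0.03   -0.0967] [ 0.0189 -0.02   -0.0738]
-20 3449 [ 0.0084 -0.02   -0.0978] [ 0.0208 -0.01   -0.0721]
-10 3048 [ 0.0083 -0.01   -0.0892] [ 0.0121 -0.     -0.0722]
0 3057 [ 0.0083  0.     -0.096 ] [ 0.0185  0.01   -0.0722]
10 3429 [ 0.0078  0.01   -0.0979] [ 0.0204  0.02   -0.0719]
20 4032 [ 0.0083  0.02   -0.0965] [ 0.0188  0.03   -0.0732]
30 3215 [ 0.0016  0.03   -0.0913] [ 0.0187  0.04   -0.0614]
40 6695 [-0.012   0.04   -0.0799] [ 0.0167  0.05   -0.013 ]
50 4376 [-0.0122  0.05   -0.0813] [ 0.014   0.06   -0.0202]
60 5053 [-0.0134  0.06   -0.0795] [ 0.0141  0.07   -0.0544]
```

Request:
drive_tool:
  commands:
    - [[0, 0, 0, 0.95, -0.8, 0.05, 0.9], [0, 0, 0, 0.95, -0.8, 0.05, 0.9], [0, 0, 0, 0.95, -0.8, 0.05, 0.9], [0, 0, 0, 0.95, -0.8, 0.05, 0.9], [0, 0, 0, 0.95, -0.8, 0.05, 0.9], [0, 0, 0, 0.95, -0.8, 0.05, 0.9], [0, 0, 0, 0.95, -0.8, 0.05, 0.9], [0, 0, 0, 0.95, -0.8, 0.05, 0.9]]

```text
time_s: 3.65
eef_pos: [0.3328, -0.2639, 0.2191]
ee_rot: [0.988, 0.156, 0.0, 0.002]
contact_force: [0.2, -0.1, 0.7]
gripper_width: 0.0769
```

Request:
drive_tool:
  commands:
    - [[0, 0, 0, 0.95, -0.82, 0.08, 0.9], [0, 0, 0, 0.95, -0.82, 0.08, 0.9], [0, 0, 0, 0.95, -0.82, 0.08, 0.9], [0, 0, 0, 0.95, -0.82, 0.08, 0.9], [0, 0, 0.02, 0.95, -0.82, 0.08, 0.9], [0, 0, 0.02, 0.95, -0.82, 0.08, 0.9], [0, 0, 0, 0.8, -0.82, 0.08, 0.9], [0, 0, 0, 0, 0, 0, 0.9]]

```text
time_s: 4.65
eef_pos: [0.4728, -0.0306, 0.2027]
ee_rot: [0.99, 0.138, 0.003, 0.003]
contact_force: [-0.0, -0.3, 0.1]
gripper_width: 0.0769
```

```bash
python3 - <<'E'
from h import *
st=robot.state();print(st["time_s"],st["eef_pos"],st["ee_rot"],st["joints"].round(2))
s=eyes.snapshot("wrist");cv2.imwrite("pics/w1.png",s["image"])
T=Tw(st)@s["hand_eye"]; P,u,v=cloud(s,T); np.save("pc_w1.npy",np.c_[P,u,v])
obs=[]
for t in MODEL:
    r=landmark_of(t,s)
    print(t,[(x["p"],x["point"].round(4) if hasattr(x["point"],'round') else x["point"]) for x in r[:2]])
print([(x["p"],toM(x["point"],[ 0.630864,-0.0299,0.2685])) for x in landmark_of("tail_end",s)])
Q,_,_=cloud(s,s["hand_eye"]);m=(abs(Q[:,1])<.08)&(Q[:,2]<.03)&(Q[:,2]>-.06)
for sg in(-1,1):
  k=m&(Q[:,1]*sg>0); zt=Q[k][:,2].max(); kk=k&(Q[:,2]>zt-.015); print(sg,zt,Q[kk].min(0),Q[kk].max(0))
E
```

```text
4.65 [ 0.4727958  -0.0305744   0.20266701] [0.99040896 0.13809156 0.00310101 0.00334504] [ 0.43  0.2  -0.48  1.75  0.1   1.21 -1.37]
mouth []
stop []
shaft []
press_plate [(0.57, [0.5265, 0.0319, 0.081])]
cover_wall []
[(0.84, array([[-0.10334959,  0.00157353,  0.0086    ]])), (0.77, array([[-0.07711797, -0.13943779, -0.0187    ]])), (0.75, array([[-0.23856342, -0.00509515, -0.022     ]]))]
-1 -0.009797091789609774 [-0.0119746  -0.05232451 -0.02478156] [ 0.01091124 -0.03794871 -0.00979709]
1 -0.008734059546888717 [-0.01148107  0.03767661 -0.02371691] [ 0.01117959  0.05175284 -0.00873406]
```

View pics/w1.png

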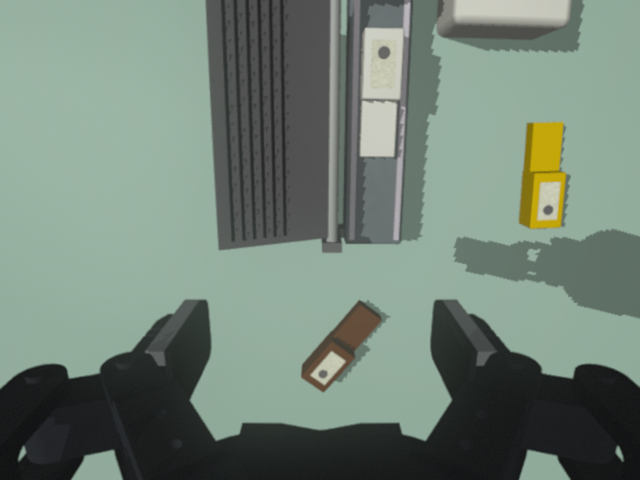

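```bash
python3 - <<'E'
from h import *
D=np.load("pc_w1.npy");P=D[:,:3]
q=np.array([ 0.630864,-0.0299,0.2685]);M=toM(P,q)
def band(m,name):
    X=M[m]; out=[]
    for x0 in np.arange(-.16,-.06,.01):
        k=X[(X[:,0]>=x0)&(X[:,0]<x0+.01)]
        if len(k)>5: out.append((x0+.005,k[:,1].min(),k[:,1].max(),np.median(k[:,1]),np.median(k[:,2]),len(k)))
    print(name);print((np.array(out)*1000).round(1))
    return np.array(out)
band((M[:,2]>.0265)&(M[:,2]<.034)&(abs(M[:,1]-.033)<.008),"shafttop")
o=band((M[:,2]>-.004)&(M[:,2]<.008)&(abs(M[:,1])<.028),"deck")
band((M[:,2]>.007)&(M[:,2]<.016)&(abs(M[:,1])<.02),"tail")
k=(M[:,2]>.0075)&(M[:,2]<.018)&(abs(M[:,1])<.02)&(M[:,0]<-.07);print("tail xmin",np.percentile(M[k][:,0],[0.5,2,5,50]))
# press plate
k=(M[:,1]>.045)&(M[:,1]<.1)&(M[:,0]<-.09)&(M[:,2]>.02);print(np.polyfit(M[k][:,1],M[k][:,2],1)); print(M[(M[:,1]>.04)&(M[:,2]>.02)&(M[:,0]<-.05)].min(0),M[(M[:,1]>.04)&(M[:,1]<.15)&(M[:,2]>.02)&(M[:,0]<-.05)].max(0))
# deck start
k=(abs(M[:,1])<.013)&(M[:,2]>-.005)&(M[:,2]<.005);print("deck x min",M[k][:,0].min())
st=robot.state();print("TCP in M",toM(st["eef_pos"],q),"tool x yaw",R.from_quat(st["ee_rot"]).as_matrix().round(3).tolist())
E
```

```text
shafttop
[[-1.55e+02  2.86e+01  4.07e+01  3.45e+01  3.02e+01  2.50e+05]
 [-1.45e+02  2.88e+01  4.08e+01  3.51e+01  3.02e+01  2.53e+05]
 [-1.35e+02  2.90e+01  4.09e+01  3.53e+01  3.02e+01  2.61e+05]
 [-1.25e+02  2.86e+01  4.10e+01  3.49e+01  3.02e+01  2.71e+05]
 [-1.15e+02  2.87e+01  4.04e+01  3.44e+01  3.01e+01  2.69e+05]
 [-1.05e+02  2.89e+01  4.05e+01  3.50e+01  3.02e+01  2.71e+05]
 [-9.50e+01  2.91e+01  4.06e+01  3.50e+01  3.02e+01  2.70e+05]
 [-8.50e+01  2.87e+01  4.07e+01  3.48e+01  3.01e+01  2.96e+05]
 [-7.50e+01  2.88e+01  4.08e+01  3.49e+01  3.03e+01  3.01e+05]
 [-6.50e+01  2.90e+01  4.09e+01  3.50e+01  3.00e+01  3.01e+05]]
deck
[[-1.55e+02 -2.30e+01  2.14e+01 -8.00e-01  6.00e-01  7.26e+05]
 [-1.45e+02 -2.24e+01  2.15e+01 -2.00e-01  6.00e-01  7.44e+05]
 [-1.35e+02 -2.27e+01  2.15e+01 -0.00e+00  6.00e-01  7.63e+05]
 [-1.25e+02 -2.28e+01  2.13e+01 -5.00e-01  5.00e-01  8.00e+05]
 [-1.15e+02 -2.27e+01  2.16e+01 -1.00e-01  5.00e-01  7.93e+05]
 [-1.05e+02 -2.23e+01  2.16e+01  1.80e+00  9.00e-01  4.72e+05]
 [-9.50e+01 -2.17e+01  2.14e+01  1.26e+01  2.20e+00  3.38e+05]
 [-8.50e+01 -2.19e+01  2.15e+01  1.29e+01  2.10e+00  3.70e+05]
 [-7.50e+01 -2.22e+01  2.17e+01  1.25e+01  2.60e+00  3.67e+05]
 [-6.50e+01 -2.19e+01  2.16e+01  1.41e+01  3.10e+00  3.20e+05]]
tail
[[-1.05e+02 -1.15e+01  1.26e+01  9.00e-01  1.23e+01  3.21e+05]
 [-9.50e+01 -1.18e+01  1.26e+01  5.00e-01  1.24e+01  5.15e+05]
 [-8.50e+01 -1.12e+01  1.25e+01  1.30e+00  1.24e+01  5.05e+05]
 [-7.50e+01 -1.13e+01  1.25e+01  1.00e+00  1.23e+01  5.07e+05]
 [-6.50e+01 -1.12e+01  1.33e+01  2.50e+00  1.23e+01  9.00e+04]]
tail xmin [-0.10625148 -0.10565552 -0.10475113 -0.08818746]
[-0.01742089  0.18607744]
[-0.1670542   0.04000179  0.02986794] [-0.05000096  0.11271997  0.2701977 ]
deck x min -0.17483695162051321
TCP in M [[-0.15499326  0.03690464  0.17269093]] tool x yaw [[0.964, 0.265, 0.006], [0.265, -0.964, -0.008], [0.004, 0.01, -1.0]]
```

Request:
drive_tool:
  commands:
    - [[0, 0.14, 0, 1.0, -0.27, 0, 0.9], [0, 0, 0, 0, 0, 0, 0.9], [0, 0, 0, -0.14, 0, 0.98, 0.9], [0, 0, 0, -0.14, 0, 0.98, 0.9], [0, 0, 0, 0, 0, 0, 0.9]]

```text
time_s: 5.62
eef_pos: [0.4983, -0.0251, 0.1431]
ee_rot: [0.989, 0.131, 0.071, -0.003]
contact_force: [-0.4, 0.1, -0.3]
gripper_width: 0.0769
```

```bash
cat >> h.py <<'E'
q0=np.array([ 0.630864,-0.0304,0.2685])
def where():
    st=robot.state();A=R.from_euler('z',-q0[2]).as_matrix()@R.from_quat(st["ee_rot"]).as_matrix()
    p=toM(st["eef_pos"],q0)[0];p[2]-=.0005
    print("t",round(st["time_s"],2),"TCP",(p*1e3).round(1),"F",(R.from_euler('z',-q0[2]).as_matrix()@st["contact_force"]).round(1),"z",A[:,2].round(3),"y",A[:,1].round(3),"w",st["gripper_width"])
    for n,sg in(("A",1),("B",-1)):
        print(n,*[((p+A@np.array([x,sg*.045,-.009]))*1e3).round(1) for x in(-.0115,.0115)])
    return p,A
E
python3 -c "
from h import *
where()"
```

```text
t 5.62 TCP [-126.4   40.3  112.6] F [-0.3  0.2 -0.3] z [ 0.141 -0.014 -0.99 ] y [-0.007 -1.     0.013] w 0.07690227377623182
A [-139.4   -4.5  120.4] [-116.6   -4.6  123.7]
B [-138.8   85.5  119.3] [-116.    85.4  122.5]
```

Request:
drive_tool:
  commands:
    - [[0.013, 0, 0, -0.14, -0.15, 0.9, 0.9], [0, 0, 0, -0.14, 0, 0.9, 0.9], [0, 0, 0, -0.1, 0, 0.6, 0.9], [0, 0, 0, 0, 0, 0, 0.9]]

```text
time_s: 6.12
eef_pos: [0.5011, -0.0242, 0.074]
ee_rot: [0.989, 0.13, 0.073, -0.007]
contact_force: [-0.9, 0.1, -0.5]
gripper_width: 0.0766
```

```bash
python3 -c "
from h import *
where()
s=eyes.snapshot('side');cv2.imwrite('pics/s2.png',s['image'][150:350,200:520].repeat(2,0).repeat(2,1))
s=eyes.snapshot('wrist');cv2.imwrite('pics/w2.png',s['image'])"
```

```text
t 6.12 TCP [-123.5   40.4   43.5] F [-0.8  0.4 -0.5] z [ 0.145 -0.006 -0.989] y [-0.008 -1.     0.005] w 0.07663029755053635
A [-136.5   -4.4   51. ] [-113.8   -4.6   54.3]
B [-135.8   85.6   50.5] [-113.1   85.4   53.9]
```

View pics/s2.png

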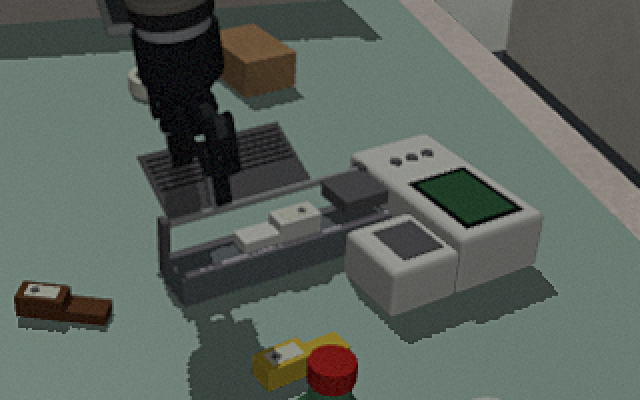

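View pics/w2.png

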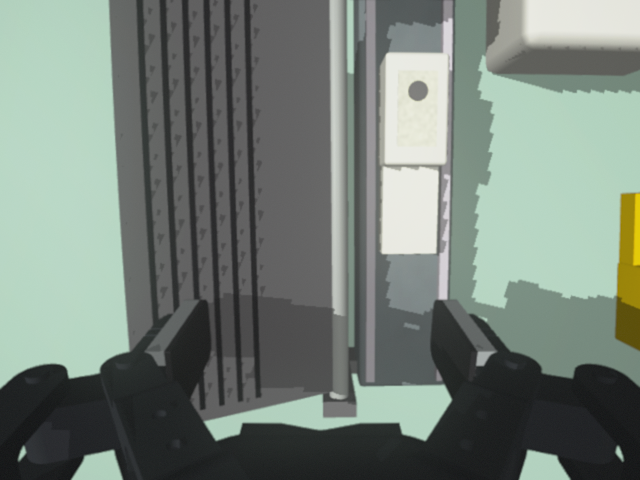

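Request:
drive_tool:
  commands:
    - [[0, 0, 0, -0.05, -0.25, 0, 0.9], [0, 0, 0, -0.05, 0, 0.3, 0.9], [0, 0, 0, 0, 0, 0, 0.9]]

```text
time_s: 6.6
eef_pos: [0.5011, -0.0167, 0.0685]
ee_rot: [0.989, 0.13, 0.077, -0.006]
contact_force: [0.6, -0.3, 1.6]
gripper_width: 0.0769
```

```bash
python3 -c "
from h import *
where()"
```

```text
t 6.6 TCP [-121.4   47.6   38. ] F [ 0.5 -0.5  1.6] z [ 0.154 -0.009 -0.988] y [-0.008 -1.     0.008] w 0.07691044646688229
A [-134.5    2.8   45.5] [-111.8    2.6   49. ]
B [-133.8   92.8   44.8] [-111.1   92.6   48.3]
```

Request:
drive_tool:
  commands:
    - [[0, 0, 0, -0.17, 0.06, 0.45, 0.9], [0, 0, 0, -0.1, 0, 0.45, 0.9], [0, 0, 0, -0.1, 0, 0.3, 0.9], [0, 0, 0, 0, 0, 0, 0.9]]

```text
time_s: 7.1
eef_pos: [0.4986, -0.0201, 0.0298]
ee_rot: [0.988, 0.13, 0.079, -0.006]
contact_force: [-0.8, 0.4, 3.1]
gripper_width: 0.0769
```

```bash
python3 -c "
from h import *
where()"
```

```text
t 7.1 TCP [-124.8   45.    -0.7] F [-0.7  0.6  3.1] z [ 0.158 -0.01  -0.987] y [-0.008 -1.     0.009] w 0.07691140226971771
A [-137.9    0.2    6.8] [-115.2    0.    10.4]
B [-137.2   90.2    6. ] [-114.5   90.     9.6]
```

Request:
drive_tool:
  commands:
    - [[0, 0, 0, -0.02, 0, 0.14, 0.9], [0, 0, 0, 0, 0, 0, 0.9]]

```text
time_s: 7.35
eef_pos: [0.4986, -0.0203, 0.0254]
ee_rot: [0.988, 0.13, 0.079, -0.006]
contact_force: [0.3, 0.4, 3.2]
gripper_width: 0.0768
```

```bash
python3 -c "
from h import *
where()
s=eyes.snapshot('side');cv2.imwrite('pics/s3.png',s['image'][150:350,200:520].repeat(2,0).repeat(2,1))
s=eyes.snapshot('wrist');cv2.imwrite('pics/w3.png',s['image'])
P,A=where();T=Tw(robot.state())@s['hand_eye'];C,_,_=cloud(s,T);M=toM(C,q0)
k=(abs(M[:,1])<.02)&(M[:,0]<-.07)&(M[:,0]>-.112)&(M[:,2]>.0085)&(M[:,2]<.016);print('tail xmin',np.percentile(M[k][:,0],[.5,2]))
k=(M[:,1]>.045)&(M[:,1]<.075)&(M[:,0]>-.09)&(M[:,0]<-.04)&(M[:,2]>-.02);print('slope',np.degrees(np.arctan(np.polyfit(M[k][:,1],M[k][:,2],1)[0])))
"
```

```text
t 7.35 TCP [-124.9   44.8   -5.1] F [0.3 0.3 3.2] z [ 0.158 -0.01  -0.987] y [-0.008 -1.     0.009] w 0.0767765492544242
A [-138.    -0.     2.3] [-115.3   -0.2    6. ]
B [-137.3   90.     1.5] [-114.6   89.8    5.2]
t 7.45 TCP [-124.8   44.9   -4.9] F [-0.2  1.2  3.7] z [ 0.158 -0.01  -0.987] y [-0.008 -1.     0.009] w 0.07724753295853869
A [-1.38e+02  1.00e-01  2.60e+00] [-1.153e+02 -1.000e-01  6.200e+00]
B [-137.2   90.1    1.8] [-114.5   89.9    5.4]
tail xmin [-0.10652802 -0.10596975]
slope -23.86450847545235
```

View pics/s3.png

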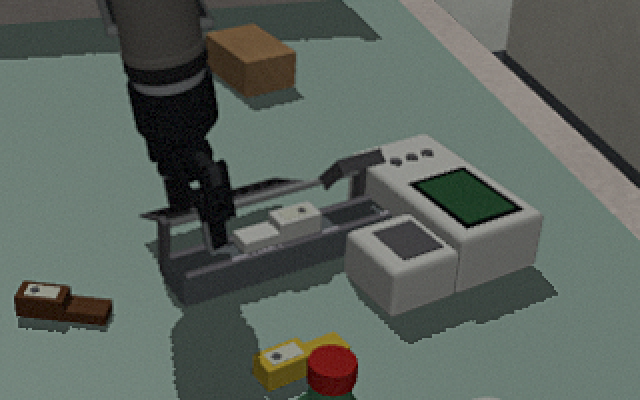

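View pics/w3.png

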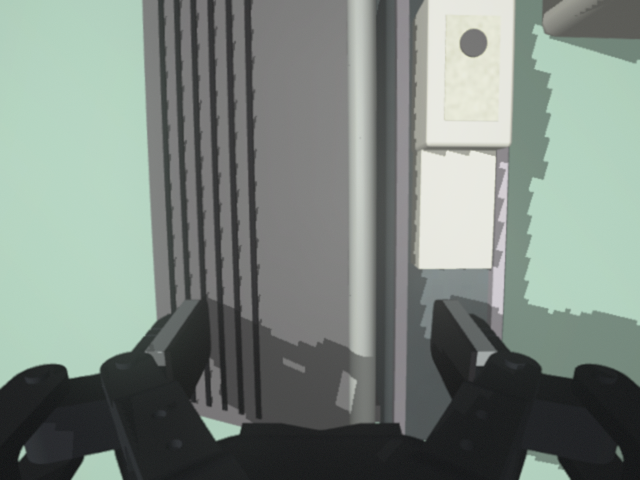

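Request:
drive_tool:
  commands:
    - [[0, 0, 0, 0.33, 0, 0.05, 0.9], [0, 0, 0, 0.33, 0, 0.05, 0.9], [0, 0, 0, 0.33, 0, 0.05, 0.9], [0, 0, 0, 0.33, 0, 0.05, 0.9], [0, 0, 0, 0.33, 0, 0.05, 0.9]]

```text
time_s: 8.07
eef_pos: [0.5423, -0.0062, 0.0227]
ee_rot: [0.989, 0.13, 0.071, -0.006]
contact_force: [-4.6, -0.6, 4.9]
gripper_width: 0.0769
```

```bash
python3 -c "
from h import *
where()
s=eyes.snapshot('side');cv2.imwrite('pics/s4.png',s['image'][150:350,200:520].repeat(2,0).repeat(2,1))
"
```

```text
t 8.07 TCP [-78.9  46.8  -7.8] F [-4.5  0.7  4.9] z [ 0.143 -0.007 -0.99 ] y [-0.007 -1.     0.006] w 0.07687819758746635
A [-91.9   1.9  -0.2] [-69.1   1.8   3. ]
B [-91.3  91.9  -0.8] [-68.5  91.8   2.5]
```

View pics/s4.png

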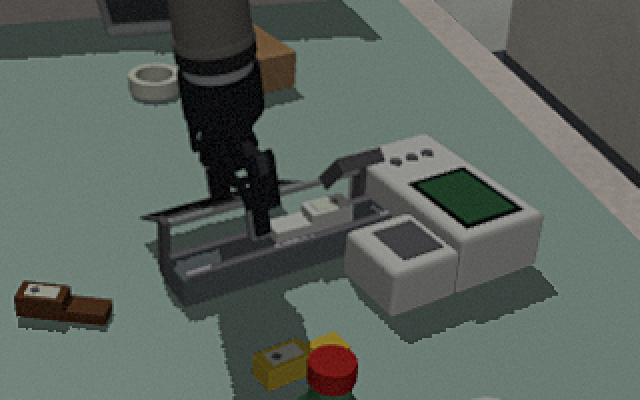

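Request:
drive_tool:
  commands:
    - [[0, 0, 0, 0.33, 0.03, -0.06, 0.9], [0, 0, 0, 0.33, 0, 0.02, 0.9], [0, 0, 0, 0.33, 0, 0.03, 0.9]]

```text
time_s: 8.5
eef_pos: [0.5748, 0.0021, 0.0278]
ee_rot: [0.989, 0.131, 0.073, -0.007]
contact_force: [-3.7, 0.2, 3.3]
gripper_width: 0.0768
```

```bash
python3 -c "
from h import *
where()
s=eyes.snapshot('side');cv2.imwrite('pics/s5.png',s['image'][150:350,200:520].repeat(2,0).repeat(2,1))
"
```

```text
t 8.5 TCP [-45.5  46.2  -2.7] F [-3.6  1.2  3.3] z [ 0.146 -0.006 -0.989] y [-0.006 -1.     0.005] w 0.07675154860577561
A [-58.5   1.3   4.8] [-35.7   1.2   8.2]
B [-57.9  91.3   4.3] [-35.1  91.2   7.7]
```

View pics/s5.png

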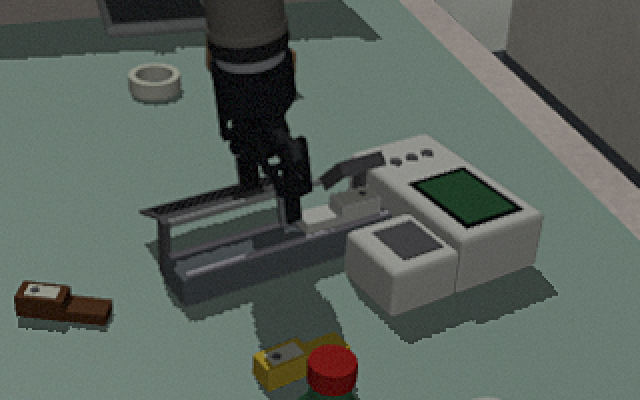

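Request:
drive_tool:
  commands:
    - [[0, 0, 0, 0.15, 0, 0.06, 0.9], [0, 0, 0, 0.1, 0, 0.02, 0.9]]

```text
time_s: 8.8
eef_pos: [0.5835, 0.0039, 0.028]
ee_rot: [0.989, 0.13, 0.073, -0.006]
contact_force: [-6.1, -0.1, 8.4]
gripper_width: 0.0768
```

```bash
python3 -c "
from h import *
where()"
```

```text
t 8.8 TCP [-36.6  45.7  -2.5] F [-5.9  1.6  8.4] z [ 0.146 -0.007 -0.989] y [-0.007 -1.     0.006] w 0.0767583442170507
A [-49.6   0.8   5. ] [-26.8   0.7   8.4]
B [-48.9  90.8   4.4] [-26.2  90.7   7.8]
```

```bash
python3 -c "
from h import *
s=eyes.snapshot('side');cv2.imwrite('pics/s6.png',cv2.resize(s['image'][190:310,290:450],None,fx=5,fy=5,interpolation=cv2.INTER_CUBIC))
print([(r['p'],toM(r['point'],q0)) for r in landmark_of('tail_end',s)])
s=eyes.snapshot('wrist');cv2.imwrite('pics/w6.png',s['image'])
T=Tw(robot.state())@s['hand_eye'];C,_,_=cloud(s,T);M=toM(C,q0)
where()
k=(abs(M[:,1])<.02)&(M[:,0]<.0)&(M[:,0]>-.06)&(M[:,2]>.0095)&(M[:,2]<.016);print('tail xmin',np.percentile(M[k][:,0],[.5,2]) if k.any() else 0)
"
```

```text
[(0.96, array([[-0.02599587,  0.00414484,  0.0038    ]])), (0.93, array([[-0.23820829,  0.00071896, -0.0249    ]])), (0.58, array([[-0.07762859, -0.13639325, -0.0234    ]]))]
t 8.95 TCP [-36.2  45.6  -2.5] F [-4.4  1.2  6.7] z [ 0.147 -0.007 -0.989] y [-0.007 -1.     0.006] w 0.07708598760023161
A [-49.2   0.8   5. ] [-26.5   0.6   8.4]
B [-48.6  90.8   4.5] [-25.8  90.6   7.9]
tail xmin [-0.04792697 -0.0420709 ]
```

View pics/s6.png

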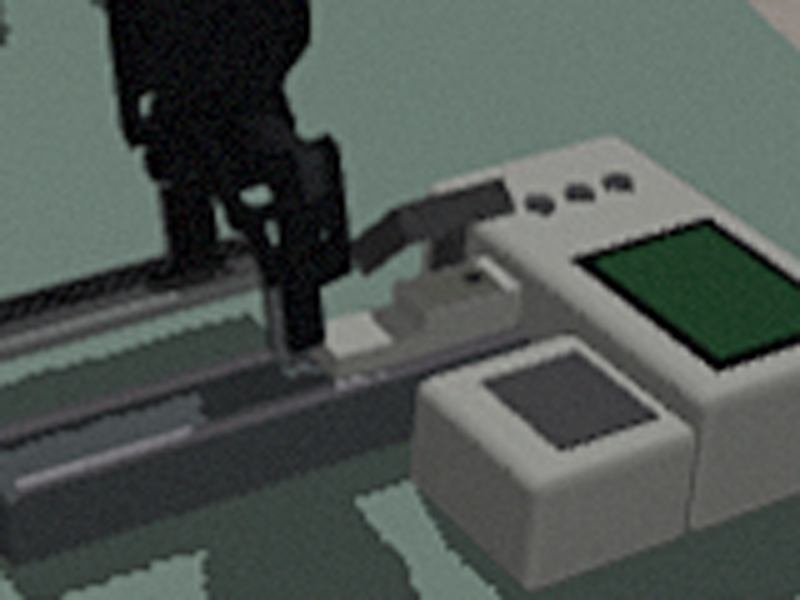

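View pics/w6.png

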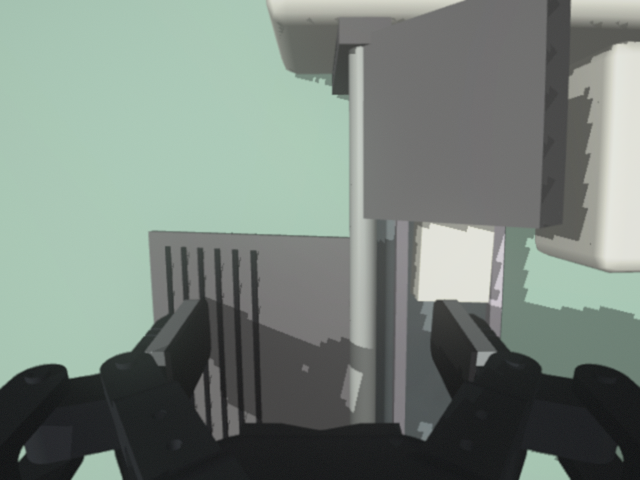

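```bash
python3 -c "
from h import *
s=eyes.snapshot('wrist');T=Tw(robot.state())@s['hand_eye'];C,u,v=cloud(s,T);M=toM(C,q0)
img=s['range_z'].shape
W=np.full(img+(3,),np.nan);W[v,u]=M
for c in(422,428,434):
  print(c,[(r,(W[r,c]*1e3).round(1).tolist()) for r in range(285,312,3)])
where()
s=eyes.snapshot('side')
C,u,v=cloud(s,s['T']);M=toM(C,q0)
k=(abs(M[:,1])<.013)&(M[:,0]>-.02)&(M[:,0]<.06)&(M[:,2]>.018)&(M[:,2]<.027);print(np.percentile(M[k][:,0],[0,1,5,95,99,100]),k.sum())
"
```

```text
422 [(285, [-23.8, 12.2, 12.4]), (288, [-24.8, 12.1, 12.3]), (291, [-25.8, 12.1, 12.5]), (294, [-26.8, 12.1, 12.6]), (297, [-27.8, 12.1, 12.7]), (300, [-28.8, 12.2, 13.0]), (303, [-33.3, 8.9, 0.3]), (306, [-34.3, 9.0, 0.8]), (309, [-35.4, 9.1, 1.0])]
428 [(285, [-24.0, 10.0, 11.7]), (288, [-24.8, 10.1, 12.4]), (291, [-25.9, 10.1, 12.3]), (294, [-27.0, 9.9, 11.9]), (297, [-27.7, 10.2, 13.1]), (300, [nan, nan, nan]), (303, [-33.5, 6.6, -0.2]), (306, [-34.3, 6.8, 0.7]), (309, [-35.8, 6.5, -0.4])]
434 [(285, [-23.5, 8.5, 13.8]), (288, [-25.0, 7.9, 11.7]), (291, [-25.8, 8.1, 12.5]), (294, [-27.0, 8.0, 12.1]), (297, [-28.2, 7.7, 11.4]), (300, [-28.8, 8.2, 13.1]), (303, [-30.1, 7.9, 12.2]), (306, [-31.5, 7.4, 10.7]), (309, [-32.4, 7.6, 11.2])]
t 9.0 TCP [-36.2  45.7  -2.4] F [-5.1  1.3  7.3] z [ 0.147 -0.007 -0.989] y [-0.007 -1.     0.006] w 0.07661588366532986
A [-49.2   0.8   5. ] [-26.5   0.7   8.4]
B [-48.6  90.8   4.5] [-25.8  90.7   7.9]
[0.00497356 0.00526383 0.0064587  0.05229212 0.05327317 0.05434873] 197
```

Request:
drive_tool:
  commands:
    - [[0, 0, 0, 0.08, 0, 0.01, 0.9], [0, 0, 0, 0, 0, 0, 0.9]]

```text
time_s: 9.3
eef_pos: [0.5838, 0.004, 0.0283]
ee_rot: [0.989, 0.129, 0.071, -0.006]
contact_force: [-2.8, 1.1, 5.4]
gripper_width: 0.0768
```

```bash
python3 -c "
from h import *
where()"
```

```text
t 9.3 TCP [-36.2  45.6  -2.2] F [-2.3  1.8  5.4] z [ 0.142 -0.007 -0.99 ] y [-0.009 -1.     0.006] w 0.07675565120443327
A [-49.3   0.8   5.3] [-26.5   0.6   8.6]
B [-48.5  90.8   4.8] [-25.7  90.6   8. ]
```

Request:
drive_tool:
  commands:
    - [[0, 0, 0, -0.3, 0, -0.04, 0.9], [0, 0, 0, -0.3, 0, -0.05, 0.9], [0, 0, 0, 0.05, 0, -0.4, 0.9], [0, 0, 0, 0.05, 0, -0.5, 0.9], [0, 0, 0, 0.07, 0, -0.7, 0.9], [0, 0, 0, 0.07, 0, -0.9, 0.9], [0, 0, 0, 0.0, 0, -0.95, 0.9], [0, 0, 0, 0.0, 0, -0.95, 0.9]]

```text
time_s: 10.3
eef_pos: [0.5545, -0.0075, 0.1667]
ee_rot: [0.989, 0.128, 0.073, -0.004]
contact_force: [-0.3, 0.3, 0.8]
gripper_width: 0.0773
```

Request:
drive_tool:
  commands:
    - [[0, 0, 0, -0.5, 0, -0.9, 0.9], [0, 0, 0, -0.9, 0, -0.5, 0.9], [0, 0, 0, -0.9, 0, -0.5, 0.9], [0, 0, 0, 0, 0, 0, 0.9]]

```text
time_s: 10.8
eef_pos: [0.4777, -0.0309, 0.2189]
ee_rot: [0.989, 0.127, 0.074, -0.0]
contact_force: [0.5, -0.2, 0.1]
gripper_width: 0.0767
```

```bash
python3 -c "
from h import *
where()
s=eyes.snapshot('side');cv2.imwrite('pics/s7.png',cv2.resize(s['image'][170:320,250:450],None,fx=4,fy=4,interpolation=cv2.INTER_CUBIC))
print([(r['p'],toM(r['point'],q0)) for n in('tail_end','cover_wall','press_plate') for r in landmark_of(n,s)[:1]])
s=eyes.snapshot('wrist');cv2.imwrite('pics/w7.png',s['image'])
T=Tw(robot.state())@s['hand_eye'];C,_,_=cloud(s,T);M=toM(C,q0)
k=(abs(M[:,1])<.0125)&(M[:,0]<.0)&(M[:,0]>-.06)&(M[:,2]>.0095)&(M[:,2]<.015);print('tail',np.percentile(M[k][:,0],[.5,2,5]),M[k][:,2].mean())
k=(M[:,1]>.045)&(M[:,1]<.1)&(M[:,0]>-.12)&(M[:,0]<-.02)&(M[:,2]>0);print('slope',np.degrees(np.arctan(np.polyfit(M[k][:,1],M[k][:,2],1)[0])))
"
```

```text
t 10.8 TCP [-147.8   40.1  188.4] F [ 0.4 -0.4  0.1] z [ 0.147 -0.02  -0.989] y [-0.015 -1.     0.018] w 0.07670806568532877
A [-161.2   -4.5  196.4] [-138.4   -4.8  199.8]
B [-159.8   85.4  194.8] [-137.1   85.2  198.2]
[(0.78, array([[-0.02877769,  0.00345821,  0.0027    ]])), (0.87, array([[0.00188402, 0.00331912, 0.0111    ]])), (0.65, array([[-0.0862767 ,  0.08586449,  0.0548    ]]))]
tail [-0.02988967 -0.02937146 -0.02851231] 0.012039112701301825
slope 25.29453813379823
```

View pics/s7.png

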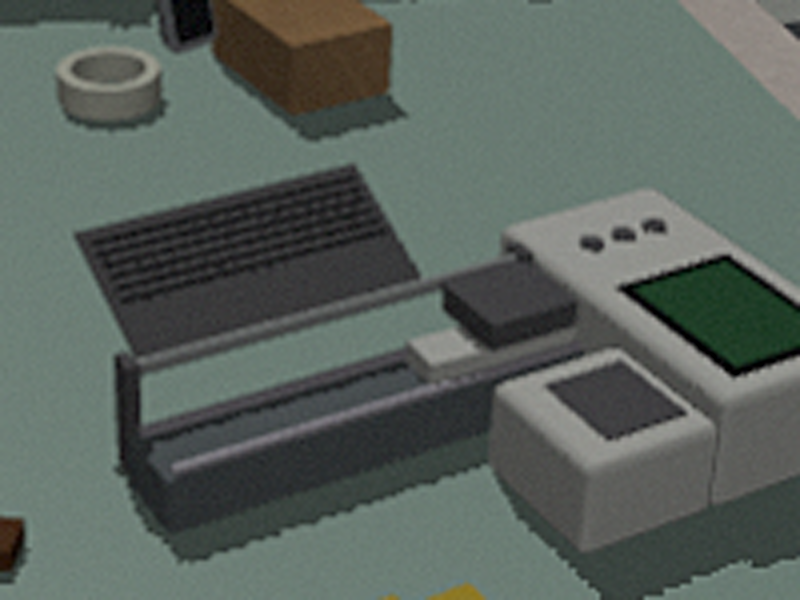

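View pics/w7.png

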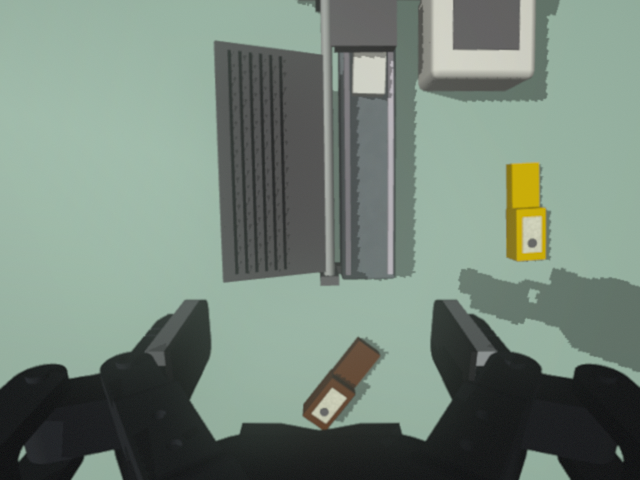

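The flap is shut, with its plate back at 25°. The tail end is at x ≈ -29 mm and lies flat, with its top 12 mm above the floor, and the hand is clear. I'm handing the job in.

```bash
python3 -c "
from cell import ticket
print(ticket.hand_in())"
```

```text
the job is handed in; nothing more can be done
None
```

The cartridge is home under the shut flap, and I handed the job in at about 11 s of the 38 s allowed. `ticket.hand_in()` reports no verdict, so I can't confirm a pass.

**What I did:** With the hand pointing down and leaning back about 8°, the left fingertip pressed the plate until the flap stood about 0.85 rad open. The right fingertip then pushed the tail along the channel to the stop. A further small push did not advance it. I backed the finger off about 18 mm, lifted the hand and let the flap spring shut.

**Last checks:**
- **Cartridge:** the tail end is 29 to 30 mm before the entrance, where home is 29 mm and the limit is 33.5 mm. It lies flat, with the tail's top 12 mm above the channel floor.
- **Flap:** the press plate is back at 25°, which is shut.
- **Hand:** it is well clear of everything, and the contact force reads about 0.
- **Bystanders:** I kept clear of all four but did not measure them again at the end. The carton and tape roll look undisturbed in the last side picture; the two bottles are outside the part I looked at.

**What disagreed:**
- **Low fingertip:** partway through the push, the fingertip dipped to about floor level (Fz about 5 N). I raised it about 5 mm before going on.
- **Force at the stop:** the force upward on the hand reached 8 N, more than the spring alone explains. I think the finger was rubbing on the tail or the plate.

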